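# Clamp a shoe last and lock the vise

## Task

The wooden shoe last stands loose between the jaws of the last vise. Crank the vise's handle clockwise until the sliding jaw holds the last firmly against the other jaw, but do not crush it; then turn the black lock knob on the sloping face clockwise until it clicks over into its locked position and stays there. Leave the last standing and clamped, and do not disturb the tin, the jar and the hammer around the vise.

Things in the scene. Friction and masses are not known exactly. Their poses are not given: they have to be found in the camera images.
- vise: Fixed vise, steel bed 190 x 385 x 12 mm. Origin on the bench top below the bed; x away from the robot at yaw 0, y along the bed, z up. In this frame: grey gearbox (top at z 70 mm) with the crank's upright axis at x 0, y +125 mm; then sliding jaw, last, stop jaw (y about -60); at x -30, y -160 a grey block, 85 mm wide, its top sloping 35 degrees down to -x, bears the lock knob.
- crank (a joint): Crank angle, 0 (open) to 4.0 rad, grows clockwise seen from above (closing). Each radian slides the jaw 12 mm to the vise's -y; the last becomes squeezed between both jaws somewhere between 1.6 and 3.2 rad. Stiff, self-holding: about 5 N at the handle turns it, and more and more once the last is squeezed. Let go, it keeps up to about 20 N of clamping force.
- handle_grip (a point): Point on the axis of the crank's upright wooden handle (diameter 17 mm, 45 mm tall, spins freely on its pin): 19 mm below its top, 26 mm above the crank arm, about 125 mm above the bench, 50 mm from the crank's axis. Its own yaw means nothing. At crank 0 it lies in direction 2.3 rad (counter-clockwise from the vise's +x) from the crank's axis; it circles clockwise.
- jaw: Sliding steel jaw, 90 mm wide in x, top 79 mm above the bench, with a cork-faced pad on springs that yields about 1 mm for each 6 N (6 mm in all). Origin at the middle of the unloaded pad's face (it looks to the vise's -y), 6 mm above the bench.
- stop_jaw: Fixed steel jaw with a cork pad, bolted to the bed at a place that differs from job to job; 90 mm wide, top 79 mm above the bench. Origin at its underside (on the bed); the pad's face lies 16 mm from it towards the vise's +y.
- last: Loose wooden shoe last, 0.45 kg or so, about 222 mm long, standing on its sole on the bed with the heel (85 mm long, 60 mm wide, flat sides, 78 mm high) between the jaws and the toe pointing to the vise's +x. Origin at the underside of the middle of the heel.
- lock_knob (a joint): Lock knob angle, grows clockwise as seen facing it. Starts at 0 to 0.5 rad, turns easily to about 1 rad and stays where left; then a sprung detent resists more and more (up to 0.45 N m) to its crest at 2.1 rad and throws the knob to its locked position, a stop at 2.8 rad. Let go between 1 rad and the crest it springs back to about 1.
- knob_grip (a point): Point on the knob's axis, mid-height of its bar grip. Bar 48 mm long (this frame's x), 14 mm thick (y), 34 mm high, top 12 mm above this point; disc of 52 mm across 21 mm below it, sloping face 30 mm below. Turns with the knob; z is the knob's axis, out of the slope, 35 degrees from vertical, leaning to the vise's -x. About 107 mm above the bench.
- polish_tin: Loose round metal shoe polish tin, 90 mm across, 32 mm high, origin at its underside. A bystander.
- glue_jar: Loose amber jar, 64 mm across, 90 mm high, origin at its underside. A bystander.
- hammer: Loose hammer lying on the bench to the right of the vise, handle towards its -x. A bystander.
Things that resemble listed ones, but are neither listed nor needed, are in the scene too. There is more than one size of the last; the job needs the smaller.

How it is judged (in metres and radians):
On the way, in this order (a step that is already met when the one before it is completed fails the run):
1. the sliding jaw presses the last with more than 8 N, against the stop jaw (contact force between jaw and last above 8 N and contact force between stop_jaw and last above 5 N), for 0.3 s.
2. the lock knob has clicked over (past 2.5 rad) (value of joint lock_knob above 2.5 rad), for 0.2 s.
At the end, for the whole second after the job is handed in: The sliding jaw presses the last with more than 8 N and the last bears on the stop jaw with more than 5 N; the lock knob stands past 2.5 rad; the last stands upright (within 0.1 rad) on the bed (less than 13 mm above it), at rest (all of step 1 and value of joint lock_knob above 2.5 rad and angle between last's own z axis and vertical below 0.1 rad and z of last in the frame of vise below 0.025 m and linear speed of last below 0.02 m/s); the robot touches nothing.
It fails at once if the last is crushed: the jaw presses it with more than 70 N (contact force between jaw and last above 70 N).
It fails at once if the tin, the jar or the hammer is moved by more than 30 mm (distance of any of polish_tin, glue_jar, hammer from where it was at the start of the episode above 0.03 m).
It also fails if it takes over 72 s, if anything falls off the work surface, if the arm or the gripper's body presses on something with over 40 N, if the wrist force passes 120 N, or if a joint passes its speed limit or range.

## Robot

A 6-joint arm with a two-finger parallel gripper is mounted at the origin on the work surface. World frame = base frame: x ahead of the robot, y to its left, z up, the work surface at z = 0. Lengths are in mm, angles in rad, forces in N, time in s.
With the tool pointing down it reaches from about 300 to 775 mm from the base axis. Payload 14.6 kg.
Tool frame: the origin (TCP) lies between the finger pads; the fingertips stand 25 mm ahead of it and the grasp point (between the pads) lies 6 mm ahead of it; z points along the fingers, y is the line along which they close (so a half turn about z gives the same grasp; the last joint's range is limited). The gripper opens to 94 mm and grips with 3 to 60 N. Pads are 16 mm wide; open, the fingers measure 119 mm over their backs; the gripper's body (75 mm by 177 mm) begins 78 mm behind the grasp point.
Start: joints at [-1.368, 0.3, 1.521, -0, 1.321, -0.067], TCP at [146.59, -530.095, 193.346] pointing down, gripper open.
Joint ranges: [-3.03, 3.03], [-0.79, 2.21], [0.23, 2.52], [-1.04, 4.18], [0, 3.07], [-2.55, 2.55]. Speed limits (rad/s): [2.22, 2.22, 2.57, 3.14, 3.14, 3.14].

## Interface

Orientations are given as [roll, pitch, yaw] about the fixed x, y, z axes, in that order (R = Rz(yaw) Ry(pitch) Rx(roll)).
In Python, from cell import manip gives the robot as it stands. The module is installed in compiled form; this text tells all that it offers.
- The arm moves only by the tool step_arm, never from a script. Its argument "series" is one flat list of numbers, 5 for each row, row after row: the shift along the world's x, y, z in mm, then the turn about the world's z in rad, then the closure, from 0 (fully open) to 1 (shut). In form: [dx, dy, dz, spin, jaw, dx, dy, dz, spin, jaw, ...]. A call has 1 to 20 rows; each row shifts and turns the commanded pose from where the row before left it; what a row does not reach is not made up. A row lasts 1/8 s, in which the tool goes at most 62.5 mm and 10.7 degrees, less where a joint would pass 70% of its speed; a pose out of reach is approached as far as the arm can. A call is refused whole if a number of a shift passes 62.5 or a number of a turn 0.188, either way. A call with a gripper value outside its range is refused whole. The fingers move at their own pace and stop on an object; "squeeze" is the grip in N (left out, the last holds). Time passes only in rows, so rows that do not move let the fingers close. It gives the time, the measured TCP pose, the force, the opening and the grip force at its end, in the units of the state.
- manip.read_state(): the state, without advancing time (a new reading comes with each control period).
- manip.camera(name): name is "scene" or "top" or "wrist"; returns (picture, depth): 384x512x3 uint8, blue, green, red; 384x512 float32, mm along the optical axis (not along the pixel's ray), 0 where there is no reading.
- manip.camera_info(name): a dict with "fovy" (degrees; the focal length in pixels is half the picture's height over the tangent of half this angle, whatever the lens; pixels are square), "cx", "cy" (the principal point, pixels), "eye" and "orientation" of the camera in the world. Camera axes: x right, y down, z forward; pixel columns grow to the right and rows downward; lengths in mm; the calibration is good to about 2 mm. The wrist camera is an equidistant fisheye: a pixel r from the principal point sees the ray r / f radians off the axis. A picture is of the moment at which its call begins: read the wrist's pose just before it. camera_info takes no time and is no camera call; for the wrist camera it gives the pose at the moment of the call.
- manip.sign_off(): hands the job in; it is judged then, once.
The state is a dict: "clock": time; "joints": joint angles; "qd": joint speeds; "effort": joint torques, N m; "eef_pos": TCP position; "eef_rot": TCP orientation; "wrist_force": force on the tool from outside, world axes, zero at the start; "moment": the same for the moment, N m; "finger_gap": finger opening in mm; "finger_force": force on a finger pad.
Only numpy, scipy, OpenCV 4.12 (cv2) and the standard library are available. Lean on these libraries where they do the work, as an engineer would, in place of code of your own. Each camera call takes 0.05 s, during which the arm holds its last target. There are 200 camera calls.

## Working session

There is one attempt and no reset: what is moved stays moved. The work goes in short steps, Python scripts to look and compute and a tool call to move; the robot and the scene stay as the last step left them, time stands still between calls to the robot, and variables do not carry over. Pictures are saved under pics/ and viewed, at most 10 in all, crops included, and the job is handed in when it is done.

Besides the shell and the picture viewer there is one more tool, called after "Request:" as name(argument=value, ...), one argument or row to a line, values as JSON. step_arm: Moves the arm, as the interface text tells. Its arguments: {"type":"object","properties":{"series":{"type":"array"},"squeeze":{"type":"number"}},"required":["series"]}

```bash
mkdir -p pics
cat > h.py <<'E'
from cell import manip
import numpy as np, cv2
from scipy.spatial.transform import Rotation as Rot
def info(n):
    i=manip.camera_info(n); f=192/np.tan(np.radians(i["fovy"])/2)
    o=np.array(i["orientation"],float)
    R=Rot.from_euler('xyz',o).as_matrix() if o.size==3 else o.reshape(3,3)
    return f,i["cx"],i["cy"],np.array(i["eye"],float),R
def cloud(n,depth):
    f,cx,cy,e,R=info(n); v,u=np.mgrid[:384,:512]
    d=np.stack([(u-cx)/f,(v-cy)/f,np.ones_like(u,float)],-1)*depth[...,None]
    return d@R.T+e
def snap(n):
    p,d=manip.camera(n); np.savez(f"pics/{n}.npz",p=p,d=d); return p,d
E
python3 - <<'E'
from h import *
a,da=snap("scene"); b,db=snap("top")
for n in("scene","top"): print(n,manip.camera_info(n))
cv2.imwrite("pics/scene1.png",cv2.resize(a,(800,600))); cv2.imwrite("pics/top1.png",cv2.resize(b,(800,600)))
print(manip.read_state())
E
```

```text
scene {'fovy': 49.61953177420094, 'cx': 259.37822149406645, 'cy': 186.64365539980236, 'eye': array([1099.77100987,  810.85529684,  850.02090517]), 'orientation': array([-2.19101115,  0.00542661,  2.49451867])}
top {'fovy': 43.75123053024484, 'cx': 252.4276049331345, 'cy': 187.04053805949573, 'eye': array([ 318.60067828,  -18.23344974, 1681.2607896 ]), 'orientation': array([-3.04335514, -0.00485522, -1.58797744])}
{'clock': 0.1, 'joints': array([-1.36758999e+00,  3.00425355e-01,  1.52149134e+00, -2.92507308e-06,
        1.32068943e+00, -6.66116242e-02]), 'qd': array([-5.47494626e-04, -1.02681988e-03, -5.17581567e-04,  9.70848646e-05,
       -5.06971603e-04, -1.36565533e-03]), 'effort': array([ 9.22985819e-04, -5.32644224e+01, -3.53283870e+01,  7.09332875e-02,
        2.35018943e-02, -6.46865396e-05]), 'eef_pos': array([ 146.54867512, -529.87357474,  192.84938907]), 'eef_rot': array([-3.14058124e+00, -6.46318794e-05,  2.69818651e-01]), 'wrist_force': array([-0.02083055,  0.5246459 , -0.26423282]), 'moment': array([ 0.05705891, -0.03553115, -0.00102654]), 'finger_force': 0.0, 'finger_gap': 93.95611004350992}
```

View pics/scene1.png

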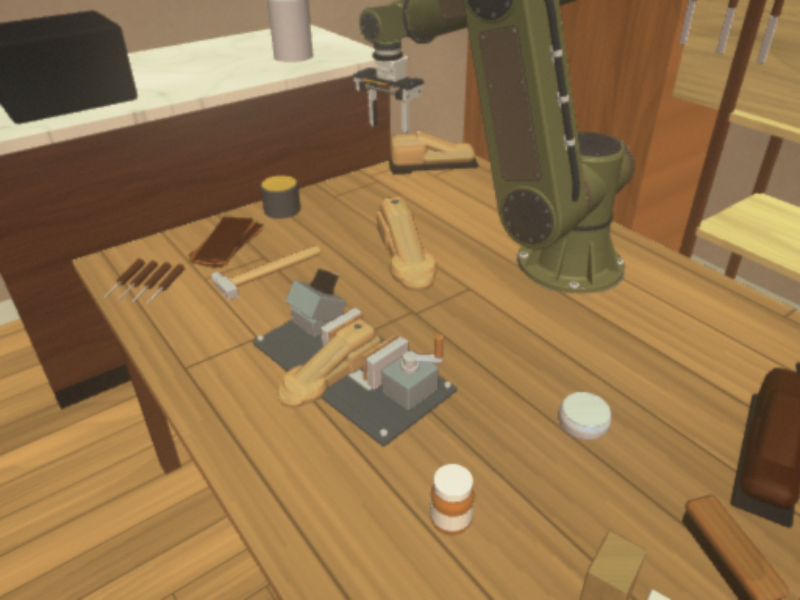

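View pics/top1.png

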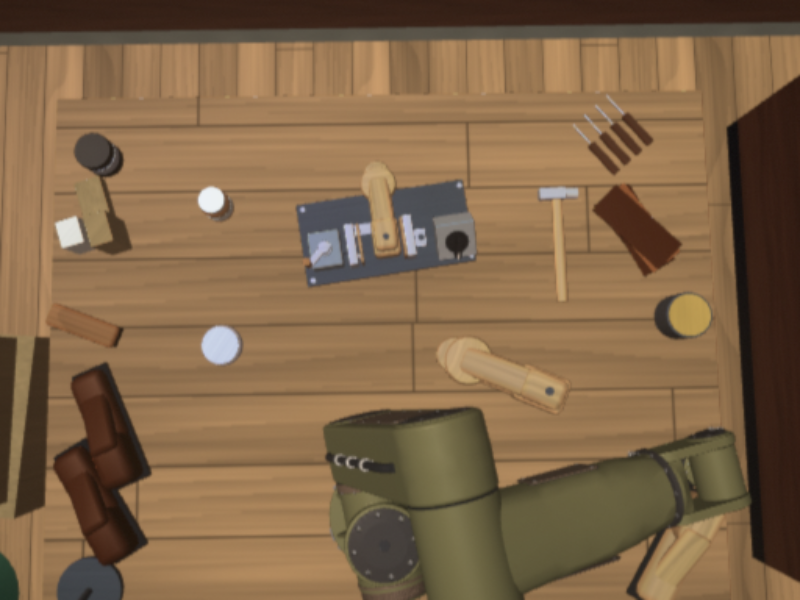

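The scene view shows the vise centred at (350,360), with the orange crank handle at (438,346) and the black knob at (323,283). In the top view the bed is at (388,232), the handle at (308,261) and the knob at (457,242).

What could be mistaken (top px):
- **Lasts:** the one in the vise (380,210), a larger loose one (505,372) and one on a dark stand (680,560). I choose the one in the vise.
- **Knob:** the black jar lid (97,152) and the yellow-lidded tin (683,315) are not it.
- **Handle:** the brown block (85,325) and the tool handles are not it.

Run:
```python
from h import *
for n in("top","scene"):
    z=np.load(f"pics/{n}.npz"); p,d=z["p"],z["d"]; C=cloud(n,d); hsv=cv2.cvtColor(p,cv2.COLOR_BGR2HSV)
    roi=(C[...,0]>350)&(C[...,0]<720)&(C[...,1]>-260)&(C[...,1]<260)&(d>0)
    t=roi&(abs(C[...,2])<60)
    print(n,"bench z",np.median(C[...,2][roi&(hsv[...,1]>90)&(abs(C[...,2])<10)]))
    bed=roi&(C[...,2]>4)&(C[...,2]<22)&(hsv[...,1]<90)&(p.max(-1)<110)
    k,lab,st,ce=cv2.connectedComponentsWithStats(bed.astype(np.uint8)); 
    P=C[bed][:,:2].astype(np.float32); print(len(P),cv2.minAreaRect(P))
    h=C[...,2]
    for nm,m in (("orange",roi&(h>95)&(hsv[...,1]>120)&(hsv[...,0]<22)&(C[...,1]>60)),("dark",roi&(h>75)&(p.max(-1)<60)),("hi",roi&(h>105)&(C[...,1]<60))):
        if m.sum(): print(nm,m.sum(),C[m].mean(0).round(1),C[m].min(0).round(1),C[m].max(0).round(1))
    np.save(f"pics/C_{n}.npy",C)
    v,u=np.where(bed); print(u.min(),u.max(),v.min(),v.max())
t=np.load("pics/top.npz")["p"]; s=np.load("pics/scene.npz")["p"]
a=cv2.resize(t[105:190,185:310],(800,544),interpolation=cv2.INTER_CUBIC); cv2.imwrite("pics/topc.png",a)
a=cv2.resize(s[165:285,155:300],(725,600),interpolation=cv2.INTER_CUBIC); cv2.imwrite("pics/scec.png",a)
```

```text
top bench z -0.4225989565677537
2823 ((620.7501831054688, -9.617172241210938), (191.3473358154297, 384.266357421875), 8.217156410217285)
orange 16 [536.6 155.1 144.4] [530.6 149.4 138.3] [541.5 160.4 151.8]
dark 143 [ 580.7 -163.2  103.9] [ 551.  -187.7   77.1] [ 603.9 -143.3  131.5]
hi 96 [ 582.9 -164.8  114.6] [ 544.9 -196.8  105.1] [ 625.7 -122.9  131.5]
190 304 120 183
scene bench z -0.7477727957048614
2186 ((625.7194213867188, -4.44378662109375), (187.25595092773438, 383.1016845703125), 8.81808090209961)
orange 85 [542.3 160.9 126.1] [531.7 152.2 100.7] [548.8 167.1 145.8]
hi 87 [ 581.1 -160.4  113.8] [ 549.7 -171.4  105. ] [ 626.1 -114.6  127.3]
169 291 205 284
```

View pics/topc.png

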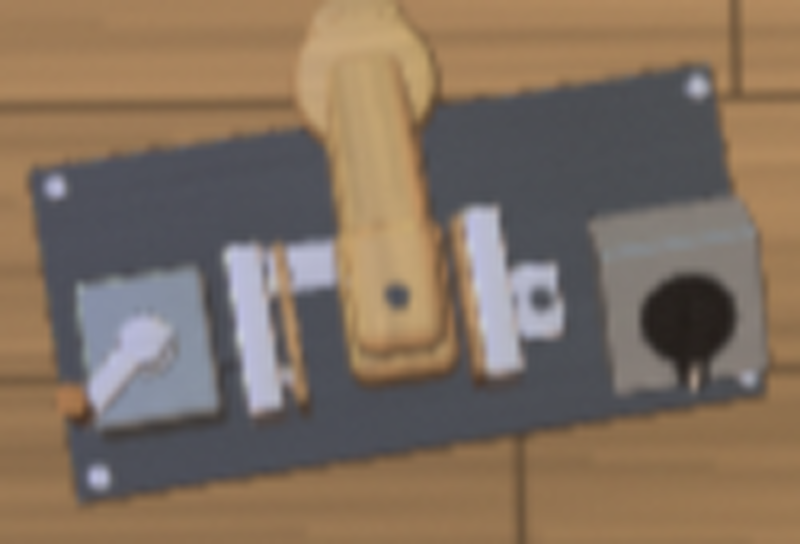

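View pics/scec.png

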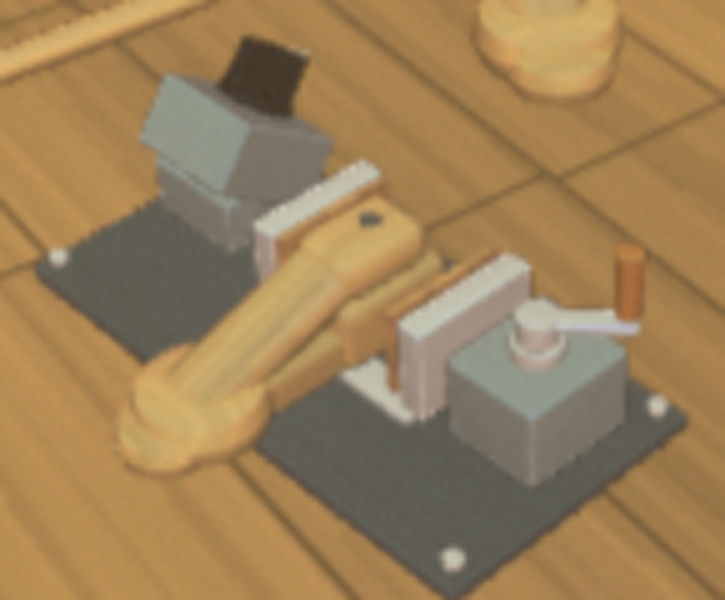

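The crops confirm the choice. The smaller last stands between the pads: heel hole at (397,295) in the top crop, loose on both sides. The handle is at (70,403), the hub at (150,340), and the knob disc at (690,320) has its bar pointing down-image. The bed is not centred on the vise origin, so I'll measure the hub and knob directly.

Run:
```python
from h import *
yaw=.15
for n in("top","scene"):
    z=np.load(f"pics/{n}.npz"); p,d=z["p"],z["d"]; C=np.load(f"pics/C_{n}.npy"); h=C[...,2]; hsv=cv2.cvtColor(p,cv2.COLOR_BGR2HSV)
    box=(C[...,0]>520)&(C[...,0]<640)
    g=box&(C[...,1]>80)&(C[...,1]<175)&(h>62)&(h<74)&(hsv[...,1]<70)
    P=C[g]; print(n,"gear",len(P),cv2.minAreaRect(P[:,:2].astype(np.float32)),P[:,2].mean())
    b=box&(C[...,1]>80)&(C[...,1]<175)&(h>80)&(h<106)&(hsv[...,1]<70); print("hub/arm\n",C[b].round(0).astype(int).tolist())
    k=(C[...,1]<-100)&(C[...,1]>-230)&(C[...,0]>530)&(C[...,0]<660)&(h>40)&(h<150)&(p.max(-1)<75)
    v,u=np.where(k); print("knob px",len(u),u.min(),u.max(),v.min(),v.max())
    P=C[k]
    cy,sy=np.cos(yaw),np.sin(yaw); X=np.array([cy,sy,0]);Y=np.array([-sy,cy,0])
    s,c=np.sin(np.radians(35)),np.cos(np.radians(35))
    N=-s*X+c*np.array([0,0,1]); U=c*X+s*np.array([0,0,1])  # U up the slope
    Q=np.c_[P@U,P@Y,P@N]; 
    for lo in range(int(Q[:,2].min()//6*6),int(Q[:,2].max())+1,6):
        q=Q[(Q[:,2]>=lo)&(Q[:,2]<lo+6)]
        if len(q): print(lo,len(q),q[:,:2].mean(0).round(1),q[:,:2].min(0).round(),q[:,:2].max(0).round())
    t=Q[Q[:,2]>Q[:,2].max()-14]; c0=t.mean(0)
    print("topworld",c0.round(1),(c0[0]*U+c0[1]*Y+c0[2]*N).round(1),cv2.minAreaRect(t[:,:2].astype(np.float32)))
```

```text
top gear 310 ((574.3770751953125, 122.08369445800781), (80.15023803710938, 69.78915405273438), 8.853536605834961) 68.52584794237262
hub/arm
 [[588, 147, 81], [586, 129, 94], [585, 125, 100], [585, 122, 97], [585, 119, 94], [585, 115, 94], [583, 133, 88], [582, 129, 95], [581, 125, 100], [581, 121, 101], [583, 119, 86], [581, 115, 99], [582, 112, 94], [578, 131, 101], [578, 128, 98], [579, 125, 93], [579, 122, 95], [579, 119, 94], [578, 115, 99], [578, 112, 94], [581, 110, 81], [578, 137, 81], [575, 132, 95], [575, 129, 94], [574, 125, 102], [575, 122, 94], [575, 119, 93], [575, 115, 96], [575, 112, 98], [577, 109, 84], [574, 137, 83], [572, 129, 94], [572, 125, 96], [572, 122, 96], [571, 119, 96], [571, 115, 99], [571, 112, 97], [569, 135, 94], [568, 132, 100], [569, 129, 94], [568, 122, 95], [568, 118, 97], [568, 115, 97], [569, 112, 90], [564, 138, 103], [564, 134, 105], [565, 132, 97], [565, 129, 95], [565, 126, 93], [566, 122, 90], [564, 118, 99], [565, 116, 92], [566, 113, 86], [567, 110, 82], [563, 143, 87], [562, 139, 97], [562, 136, 92], [562, 132, 95], [562, 129, 95], [562, 
[... 3867 characters left out ...]
9, 87], [590, 127, 81], [589, 131, 83], [585, 130, 80], [585, 134, 83], [583, 136, 84], [580, 137, 83], [577, 138, 82], [583, 137, 80], [582, 140, 82]]
knob px 143 200 214 174 187
-252 11 [ 518.5 -232.7] [ 502. -248.] [ 530. -221.]
-246 36 [ 511.1 -237.7] [ 487. -254.] [ 528. -223.]
-240 23 [ 511.  -243.8] [ 489. -255.] [ 528. -236.]
-234 22 [ 510.7 -242.8] [ 492. -251.] [ 528. -233.]
-228 23 [ 509.4 -242.7] [ 488. -249.] [ 529. -236.]
-222 21 [ 508.5 -242.9] [ 488. -252.] [ 528. -236.]
-216 7 [ 512.1 -241.9] [ 498. -247.] [ 527. -237.]
topworld [ 509.7 -242.8 -221.2] [ 574.6 -158.7  111.1] ((508.5860900878906, -242.31028747558594), (8.074113845825195, 41.154823303222656), 72.39352416992188)
```

Request:
step_arm(
  series=[24.5,43,2,0.075,0.4,24.5,43,2,0.075,0.4,24.5,43,2,0.075,0.4,24.5,43,2,0.075,0.4,24.5,43,2,0.075,0.4,24.5,43,2,0.075,0.4,24.5,43,2,0.075,0.4,24.5,43,2,0.075,0.4,24.5,43,2,0.075,0.4,24.5,43,2,0.075,0.4,24.5,43,2,0.075,0.4,24.5,43,2,0.075,0.4,24.5,43,2,0.075,0.4,24.5,43,2,0.075,0.4,24.5,43,2,0.075,0.4,24.5,43,2,0.075,0.4,0,0,0,0,0.4,0,0,0,0,0.4],
  squeeze=30,
)

```text
clock: 2.35
eef_pos: [538.2, 157.5, 224.9]
eef_rot: [-3.141, 0.0, 1.469]
wrist_force: [0.7, -0.4, 0.5]
finger_gap: 56.2
finger_force: 0.0
```

Run:
```python
from h import *
p,d=snap("wrist"); print(manip.camera_info("wrist")); s=manip.read_state(); print(s["eef_pos"],s["eef_rot"],s["finger_gap"],s["joints"])
a,_=snap("scene")
cv2.imwrite("pics/w2.png",np.hstack([cv2.resize(p,(400,300)),cv2.resize(a[150:300,150:350],(400,300))]))
```

```text
{'fovy': 65.70646984690485, 'cx': 255.2558982991015, 'cy': 192.25712489787804, 'eye': array([544.98645492, 225.57984447, 416.36874111]), 'orientation': array([ 2.90484636e+00,  5.07659211e-04, -1.02553564e-01])}
[538.22659168 157.16118745 225.18979384] [-3.14113530e+00  2.69680806e-04  1.46867943e+00] 56.29549382061404 [ 2.18834338e-01  3.01922335e-01  1.44410130e+00 -1.13353337e-04
  1.39608810e+00  3.20971032e-01]
```

View pics/w2.png

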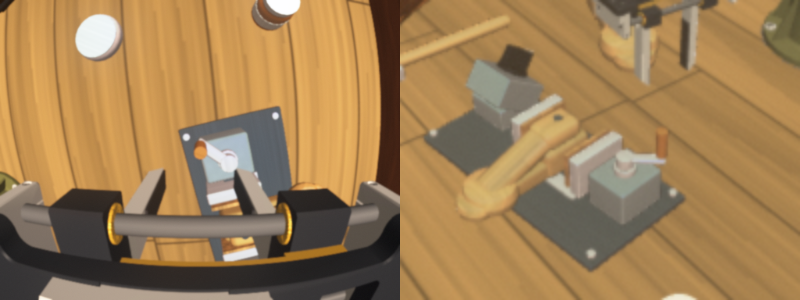

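The wrist view on the left shows the orange handle top at about (200,148), laterally between the fingertips at (160,175) and (243,175). I'll cast that ray to check the position before descending.

Run:
```python
from h import *
z=np.load("pics/wrist.npz"); p,d=z["p"],z["d"]; f,cx,cy,e,R=info("wrist")
hsv=cv2.cvtColor(p,cv2.COLOR_BGR2HSV); v,u=np.mgrid[:384,:512]
print(p[190,254:262].tolist())
m=(u>243)&(u<273)&(v>172)&(v<212)&(hsv[...,1]>150)&(hsv[...,0]<16)&(d<330)
x,y=u-cx,v-cy; r=np.hypot(x,y); th=r/f
ray=np.stack([np.sin(th)*x/r,np.sin(th)*y/r,np.cos(th)],-1)
C=(ray/ray[...,2:]*d[...,None])@R.T+e
P=C[m]; print(m.sum(),P.mean(0),P.min(0),P.max(0)); 
for lo in range(95,155,8):
    q=P[(P[:,2]>=lo)&(P[:,2]<lo+8)]
    if len(q): print(lo,len(q),q.mean(0).round(1),q.min(0).round(),q.max(0).round())
h=(abs(C[...,0]-577)<28)&(abs(C[...,1]-123)<28)&(C[...,2]>88)&(C[...,2]<112)&(hsv[...,1]<80)
q=C[h]; print("hub",q.mean(0),q.min(0),q.max(0))
```

```text
[[80, 156, 227], [79, 156, 227], [81, 156, 227], [81, 156, 227], [80, 155, 226], [79, 154, 225], [79, 151, 224], [76, 145, 218]]
137 [539.10617716 162.40339397 137.54680922] [531.80280001 150.36165388 107.04480968] [545.40886452 225.40746477 416.60931658]
103 1 [536.2 163.6 107. ] [536. 164. 107.] [536. 164. 107.]
111 15 [538.9 164.  115.1] [534. 163. 111.] [543. 165. 119.]
119 15 [539.6 163.9 123. ] [534. 163. 119.] [544. 165. 127.]
127 22 [539.  163.9 131.1] [533. 162. 127.] [545. 165. 135.]
135 24 [539.  163.7 139.7] [532. 161. 135.] [545. 165. 143.]
143 59 [539.1 159.4 144.2] [532. 150. 143.] [545. 165. 146.]
hub [569.70847593 131.593069    97.80566555] [549.09991895 111.95489431  88.31081574] [589.16998183 150.98086616 100.16291404]
```

Request:
step_arm(
  series=[0.8,0,-20,0,0.4,0,0,-20,0,0.4,0,0,-20,0,0.4,0,0,-17,0,0.4,0,0,-16,0,0.4,0,0,0,0,0.4,0,0,0,0,0.9,0,0,0,0,0.9,0,0,0,0,0.9,0,0,0,0,0.9,0,0,0,0,0.9],
  squeeze=30,
)

```text
clock: 3.82
eef_pos: [539.4, 157.9, 132.4]
eef_rot: [3.142, -0.0, 1.47]
wrist_force: [0.1, 0.4, -0.1]
finger_gap: 10.9
finger_force: 0.0
```

Run:
```python
from h import *
p,d=snap("wrist"); s=manip.read_state(); print(s["eef_pos"],s["finger_gap"],s["finger_force"])
a,_=snap("scene")
cv2.imwrite("pics/w3.png",np.hstack([cv2.resize(p[120:300,150:390],(400,300)),cv2.resize(a[165:255,230:350],(400,300),interpolation=cv2.INTER_CUBIC)]))
```

```text
[539.39721963 157.88631369 132.35871474] 10.190931055399428 0.0
```

View pics/w3.png

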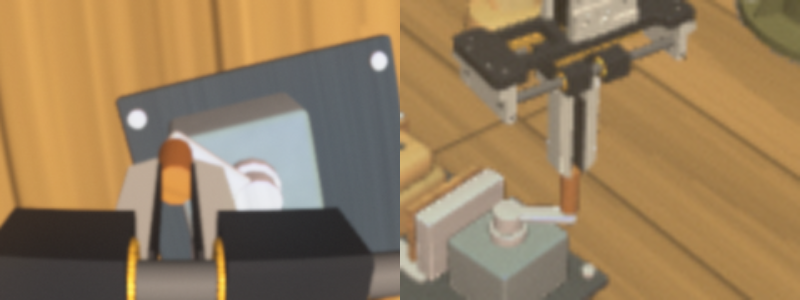

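The handle stands in line with the fingers, but the gap (10 mm) is below its diameter, so it is not gripped. In the scene half the tips at (572,172) end above the handle. I'll check the tip position with depth.

Run:
```python
from h import *
z=np.load("pics/scene.npz"); p,d=z["p"],z["d"]; C=cloud("scene",d); hsv=cv2.cvtColor(p,cv2.COLOR_BGR2HSV)
# crop px (X,Y) -> u=230+X*.3, v=165+Y*.3
u=int(230+570*.3-120); 
for v in range(192,234,2): print(v,[ (C[v,uu].round(0).astype(int).tolist(),p[v,uu].tolist()) for uu in (278,281,284)])
print(manip.camera_info("wrist")["eye"])
```

```text
192 [([570, 180, 246], [88, 110, 127]), ([568, 189, 251], [53, 64, 73]), ([560, 192, 248], [73, 84, 93])]
194 [([558, 166, 226], [136, 156, 169]), ([547, 165, 221], [124, 143, 154]), ([534, 162, 213], [76, 88, 100])]
196 [([558, 166, 220], [139, 160, 173]), ([549, 168, 217], [138, 159, 171]), ([534, 162, 207], [51, 61, 72])]
198 [([558, 166, 214], [145, 166, 180]), ([549, 168, 211], [139, 158, 171]), ([534, 162, 200], [52, 64, 73])]
200 [([557, 165, 206], [148, 170, 184]), ([547, 166, 202], [138, 158, 171]), ([535, 163, 195], [56, 67, 77])]
202 [([557, 166, 200], [148, 169, 183]), ([549, 168, 198], [139, 159, 171]), ([533, 162, 187], [55, 67, 77])]
204 [([557, 166, 194], [148, 170, 184]), ([548, 167, 190], [122, 140, 152]), ([534, 163, 181], [59, 71, 80])]
206 [([556, 165, 186], [148, 169, 182]), ([550, 169, 186], [118, 135, 147]), ([537, 167, 178], [61, 73, 84])]
208 [([555, 164, 179], [143, 165, 178]), ([546, 166, 175], [119, 135, 147]), ([534, 164, 168], [62, 74, 84])]
210 [([558, 167, 175], [142, 163, 177]), ([546, 166, 168], [117, 134, 146]), ([535, 165, 163], [67, 80, 89])]
212
[... 522 characters left out ...]
 [77, 127, 167])]
222 [([545, 153, 119], [60, 98, 142]), ([544, 165, 126], [66, 112, 172]), ([441, 59, 1], [78, 129, 167])]
224 [([547, 156, 114], [60, 100, 145]), ([543, 164, 117], [64, 112, 170]), ([445, 64, -2], [79, 131, 171])]
226 [([547, 157, 108], [65, 103, 149]), ([544, 165, 112], [64, 110, 169]), ([453, 73, 1], [80, 133, 173])]
228 [([546, 156, 100], [118, 144, 171]), ([540, 161, 100], [72, 115, 169]), ([458, 80, 0], [80, 133, 173])]
230 [([545, 155, 91], [202, 191, 191]), ([542, 164, 96], [196, 186, 191]), ([463, 86, -1], [82, 132, 171])]
232 [([483, 81, -3], [105, 138, 164]), ([477, 88, -1], [101, 131, 156]), ([470, 95, 0], [79, 130, 166])]
[545.98371939 226.30419763 323.5509674 ]
```

Run:
```python
from h import *
f,cx,cy,e,R=info("scene")
yaw=.27; ty=np.array([np.sin(yaw),-np.cos(yaw)]); c=np.array([146.5,-530])
for px in ((373,124),(405,131)):
    r=R@np.array([(px[0]*.64-cx)/f,(px[1]*.64-cy)/f,1.])
    # intersect with vertical plane through TCP, along tool y
    n=np.array([np.cos(yaw),np.sin(yaw)]); t=((c-e[:2])@n)/(r[:2]@n); P=e+t*r
    print(P.round(1),((P[:2]-c)@ty).round(1))
# wrist depth: fingertip points now
z=np.load("pics/wrist.npz"); p,d=z["p"],z["d"]; f,cx,cy,e,R=info("wrist"); v,u=np.mgrid[:384,:512]
x,y=u-cx,v-cy; r=np.hypot(x,y); th=r/f
ray=np.stack([np.sin(th)*x/r,np.sin(th)*y/r,np.cos(th)],-1); C=(ray/ray[...,2:]*d[...,None])@R.T+e
for v in range(200,280,6): print(v,[C[v,uu].round().astype(int).tolist() for uu in (235,245,255,262,268,275)])
```

```text
[ 160.7 -581.3  205. ] 53.2
[ 131.9 -477.1  211.1] -54.9
200 [[516, 145, 12], [526, 144, 12], [540, 166, 96], [545, 155, 60], [550, 156, 65], [557, 156, 67]]
206 [[515, 138, 11], [526, 137, 11], [540, 165, 111], [545, 162, 103], [549, 159, 94], [556, 151, 69]]
212 [[514, 132, 12], [531, 160, 108], [540, 165, 125], [544, 163, 121], [549, 155, 96], [555, 154, 95]]
218 [[528, 169, 149], [533, 168, 145], [540, 165, 140], [544, 164, 136], [548, 168, 150], [552, 167, 150]]
224 [[528, 170, 161], [534, 168, 157], [539, 162, 144], [544, 162, 143], [547, 168, 161], [552, 167, 160]]
230 [[529, 170, 172], [534, 168, 167], [539, 158, 144], [543, 158, 144], [547, 167, 167], [551, 168, 172]]
236 [[530, 170, 180], [535, 168, 177], [538, 154, 144], [543, 153, 143], [547, 167, 176], [550, 167, 179]]
242 [[530, 169, 187], [534, 165, 179], [532, 94, 12], [541, 118, 70], [546, 167, 185], [550, 168, 189]]
248 [[531, 170, 196], [534, 162, 180], [532, 87, 14], [541, 111, 69], [546, 167, 192], [549, 167, 195]]
254 [[531, 169, 201], [534, 159, 180], [531, 79, 12], [539, 78, 12], [546, 166, 198], [549, 168, 202]]
260 [[531, 170, 208], [533, 156, 182], [530, 72, 13], [538, 70, 12], [546, 166, 204], [549, 168, 207]]
266 [[532, 170, 214], [533, 153, 182], [529, 63, 12], [537, 62, 12], [545, 166, 210], [548, 168, 214]]
272 [[532, 169, 218], [515, 50, 0], [528, 55, 11], [537, 55, 13], [545, 166, 214], [548, 168, 219]]
278 [[537, 188, 257], [539, 187, 255], [542, 187, 255], [544, 188, 257], [545, 187, 256], [547, 186, 255]]
```

Depth from both cameras puts the fingertips about 15 mm above the reported TCP, at z≈148 with TCP at 132. The text says 25 mm below it. I trust the measurement, so I'll reopen and go down a further 39 mm, watching the force.

Request:
step_arm(
  series=[0,0,0,0,0.4,0,0,0,0,0.4,0,0,0,0,0.4,0,0,0,0,0.4,0,-1,-8,0,0.4,0,0,-8,0,0.4,0,0,-8,0,0.4,0,0,-8,0,0.4,0,0,-6,0,0.4,0,0,0,0,0.4],
)

```text
clock: 5.18
eef_pos: [539.2, 156.8, 93.9]
eef_rot: [-3.141, 0.0, 1.47]
wrist_force: [0.9, -0.0, -0.8]
finger_gap: 56.1
finger_force: 0.0
```

Run:
```python
from h import *
p,d=snap("scene"); C=cloud("scene",d); hsv=cv2.cvtColor(p,cv2.COLOR_BGR2HSV)
m=(hsv[...,1]<90)&(C[...,1]>140)&(C[...,1]<175)&(C[...,2]>102)&(C[...,2]<220)&(C[...,0]>480)&(C[...,0]<600)
for nm,k in (("+x",C[...,0]>548),("-x",C[...,0]<530)):
    q=C[m&k]; print(nm,len(q),np.percentile(q[:,2],[0,2,5,20]).round(1),q.mean(0).round(1) if len(q) else 0)
```

```text
+x 161 [106.5 112.6 115.3 127.7] [577.8 159.3 152.4]
-x 179 [105.9 110.7 114.6 129.7] [508.5 166.2 157.1]
```

The tips are now at z≈107, clear of the arm (99). Closing on the handle.

Request:
step_arm(
  series=[0,0,0,0,0.95,0,0,0,0,0.95,0,0,0,0,0.95,0,0,0,0,0.95,0,0,0,0,0.95,0,0,0,0,0.95],
  squeeze=30,
)

```text
clock: 5.98
eef_pos: [539.1, 157.0, 94.4]
eef_rot: [-3.141, 0.0, 1.47]
wrist_force: [-4.1, -0.1, 3.3]
finger_gap: 15.8
finger_force: 30.0
```

Request:
step_arm(
  series=[3.4,3.6,0,0,0.95,3.8,3.3,0,0,0.95,4.1,2.9,0,0,0.95,4.3,2.5,0,0,0.95,4.6,2.0,0,0,0.95],
)

```text
clock: 6.6
eef_pos: [559.2, 171.4, 94.3]
eef_rot: [-3.14, 0.0, 1.47]
wrist_force: [-6.0, -0.2, 3.1]
finger_gap: 15.8
finger_force: 30.0
```

```bash
python3 -c "
import numpy as np
for s in (1.94,0.94,0.14):
  a=s-np.arange(0,1.05,.1); x=50*np.cos(a);y=50*np.sin(a); print(s,np.c_[np.diff(x),np.diff(y)].round(1).tolist())"
```

```text
1.94 [[4.7, 1.6], [4.9, 1.1], [5.0, 0.6], [5.0, 0.1], [5.0, -0.4], [4.9, -0.9], [4.8, -1.4], [4.6, -1.9], [4.4, -2.3], [4.2, -2.7]]
0.94 [[3.9, -3.1], [3.6, -3.5], [3.2, -3.9], [2.8, -4.2], [2.4, -4.4], [1.9, -4.6], [1.4, -4.8], [0.9, -4.9], [0.4, -5.0], [-0.0, -5.0]]
0.14 [[0.4, -5.0], [-0.0, -5.0], [-0.5, -5.0], [-1.0, -4.9], [-1.5, -4.8], [-2.0, -4.6], [-2.4, -4.4], [-2.9, -4.1], [-3.3, -3.8], [-3.6, -3.4]]
```

Request:
step_arm(
  series=[4.7,1.6,0,0,0.95,4.9,1.1,0,0,0.95,5.0,0.6,0,0,0.95,5.0,0.1,0,0,0.95,5.0,-0.4,0,0,0.95,4.9,-0.9,0,0,0.95,4.8,-1.4,0,0,0.95,4.6,-1.9,0,0,0.95,4.4,-2.3,0,0,0.95,4.2,-2.7,0,0,0.95],
)

```text
clock: 7.85
eef_pos: [606.8, 165.3, 94.3]
eef_rot: [-3.14, -0.0, 1.47]
wrist_force: [-6.4, 1.5, 3.0]
finger_gap: 15.9
finger_force: 30.0
```

```bash
cat > gap.py <<'E'
from h import *
s=manip.read_state(); P=np.array(s["eef_pos"]); r=P[:2]-[577.2,124.5]
print("ang",np.arctan2(r[1],r[0]),"crank",2.44-np.arctan2(r[1],r[0]),"r",np.hypot(*r),s["wrist_force"].round(1))
yaw=.15; X=np.array([np.cos(yaw),np.sin(yaw),0]);Y=np.array([-np.sin(yaw),np.cos(yaw),0]); O=np.array([595.7,-.6,0])
for n in ("scene","top"):
    p,d=snap(n); C=cloud(n,d); hsv=cv2.cvtColor(p,cv2.COLOR_BGR2HSV)
    L=np.stack([(C-O)@X,(C-O)@Y,C[...,2]],-1)
    steel=(hsv[...,1]<75)&(L[...,2]>72)&(L[...,2]<84)&(abs(L[...,0])<55)&(L[...,1]>-110)&(L[...,1]<88)
    wood=(hsv[...,1]>100)&(L[...,2]>73)&(L[...,2]<84)&(L[...,0]>-38)&(L[...,0]<28)&(L[...,1]>-110)&(L[...,1]<88)
    for nm,m in (("steel",steel),("wood",wood)):
        h,_=np.histogram(L[m][:,1],np.arange(-102,90,4)); print(n,nm,{int(-102+4*i):int(c) for i,c in enumerate(h) if c>1})
E
python3 gap.py
```

```text
ang 0.9438961224939802 crank 1.4961038775060196 r 50.39749423835285 [-6.4  1.5  3. ]
scene steel {-70: 15, -66: 21, -62: 23, -58: 18, -54: 28, -50: 5, 38: 3, 42: 7, 46: 14, 50: 11, 54: 16, 58: 29, 62: 5}
scene wood {-50: 4, -46: 13, -42: 2, 10: 4, 14: 9, 26: 3, 30: 4, 34: 5}
top steel {-74: 9, -70: 27, -66: 31, -62: 26, -58: 28, -54: 23, -50: 2, 26: 4, 30: 5, 38: 24, 42: 29, 46: 29, 50: 27, 54: 30, 58: 4}
top wood {-50: 11, -46: 3, -38: 5, -34: 7, -30: 4, -26: 2, -18: 4, -14: 3, -6: 2, 2: 3, 6: 7, 10: 9, 26: 8, 30: 2}
```

Request:
step_arm(
  series=[3.9,-3.1,0,0,0.95,3.6,-3.5,0,0,0.95,3.2,-3.9,0,0,0.95],
)

```text
clock: 8.32
eef_pos: [617.4, 154.9, 94.3]
eef_rot: [-3.141, -0.0, 1.47]
wrist_force: [-6.9, 1.7, 2.0]
finger_gap: 15.6
finger_force: 30.0
```

Request:
step_arm(
  series=[2.8,-4.2,0,0,0.95,2.4,-4.4,0,0,0.95],
)

```text
clock: 8.57
eef_pos: [622.6, 146.4, 94.3]
eef_rot: [-3.141, -0.0, 1.47]
wrist_force: [-6.0, 3.9, 2.6]
finger_gap: 15.9
finger_force: 30.0
```

Request:
step_arm(
  series=[1.9,-4.6,0,0,0.95],
)

```text
clock: 8.7
eef_pos: [624.5, 141.9, 94.3]
eef_rot: [-3.141, -0.001, 1.47]
wrist_force: [-6.7, 4.0, 2.6]
finger_gap: 16.0
finger_force: 30.0
```

```bash
python3 gap.py
```

```text
ang 0.3517874634793037 crank 2.0882125365206963 r 50.36262007707984 [-6.7  4.   2.6]
scene steel {-70: 7, -66: 7, -62: 12, -58: 9, -54: 12, -50: 6, 30: 2, 34: 9, 38: 17, 42: 16, 46: 15, 50: 28, 54: 7}
scene wood {-50: 2, -46: 3, 10: 8, 14: 3, 22: 6, 26: 11}
top steel {-74: 8, -70: 30, -66: 30, -62: 27, -58: 30, -54: 20, 22: 4, 30: 19, 34: 31, 38: 27, 42: 27, 46: 27, 50: 10}
top wood {-50: 13, -46: 2, -38: 6, -34: 9, -30: 3, -26: 6, -22: 3, -18: 2, -14: 2, -10: 2, -2: 2, 2: 2, 6: 5, 10: 11, 18: 10, 22: 4}
```

Request:
step_arm(
  series=[1.4,-4.8,0,0,0.95,0.9,-4.9,0,0,0.95],
)

```text
clock: 9.05
eef_pos: [626.9, 132.4, 94.3]
eef_rot: [-3.141, -0.001, 1.47]
wrist_force: [-4.8, 5.8, 3.4]
finger_gap: 16.1
finger_force: 30.0
```

Request:
step_arm(
  series=[0.4,-5.0,0,0,0.95],
)

```text
clock: 9.18
eef_pos: [627.4, 127.5, 94.3]
eef_rot: [-3.141, -0.001, 1.47]
wrist_force: [-3.8, 6.9, 2.4]
finger_gap: 15.7
finger_force: 30.0
```

Request:
step_arm(
  series=[0,-5.0,0,0,0.95],
)

```text
clock: 9.3
eef_pos: [627.4, 122.5, 94.4]
eef_rot: [-3.141, -0.001, 1.47]
wrist_force: [-4.1, 6.2, 2.1]
finger_gap: 15.9
finger_force: 30.0
```

Request:
step_arm(
  series=[-0.5,-5.0,0,0,0.95],
)

```text
clock: 9.43
eef_pos: [627.0, 117.6, 94.3]
eef_rot: [-3.142, -0.002, 1.47]
wrist_force: [-2.7, 8.5, 1.6]
finger_gap: 16.1
finger_force: 30.0
```

```bash
python3 gap.py
```

```text
ang -0.13723864317470555 crank 2.5772386431747054 r 50.24044019480069 [-2.7  8.5  1.6]
scene steel {-70: 4, -66: 7, -62: 4, -58: 6, -54: 9, -50: 2, 26: 5, 30: 13, 34: 15, 38: 12, 42: 20, 46: 9}
scene wood {6: 9, 10: 25, 14: 3, 18: 7, 22: 10}
top steel {-74: 10, -70: 27, -66: 26, -62: 29, -58: 30, -54: 23, 18: 3, 22: 3, 26: 30, 30: 29, 34: 30, 38: 28, 42: 24}
top wood {-50: 14, -46: 2, -42: 4, -38: 4, -34: 3, -30: 2, -22: 3, -14: 3, -6: 3, -2: 5, 2: 5, 6: 7, 14: 15, 18: 6}
```

Request:
step_arm(
  series=[-0.4,-2.5,0,0,0.95],
)

```text
clock: 9.65
eef_pos: [626.6, 115.3, 94.3]
eef_rot: [-3.142, -0.002, 1.47]
wrist_force: [-2.5, 7.7, 2.1]
finger_gap: 16.1
finger_force: 30.0
```

Request:
step_arm(
  series=[-0.5,-2.4,0,0,0.95],
)

```text
clock: 9.78
eef_pos: [626.1, 113.0, 94.3]
eef_rot: [3.142, -0.002, 1.47]
wrist_force: [-2.6, 8.6, 1.4]
finger_gap: 15.8
finger_force: 30.0
```

Request:
step_arm(
  series=[0,0,0,0,0.95],
)

```text
clock: 9.9
eef_pos: [626.0, 112.8, 94.3]
eef_rot: [-3.142, -0.002, 1.47]
wrist_force: [-3.8, 7.9, 1.9]
finger_gap: 16.1
finger_force: 30.0
```

```bash
python3 gap.py
```

```text
ang -0.23495265206303717 crank 2.674952652063037 r 50.217362328603365 [-3.8  7.9  1.9]
scene steel {-70: 2, -66: 9, -62: 6, -58: 7, -54: 7, -50: 2, 26: 3, 30: 16, 34: 14, 38: 13, 42: 15, 46: 8}
scene wood {2: 5, 6: 11, 10: 20, 14: 5, 18: 13, 22: 2}
top steel {-74: 9, -70: 26, -66: 31, -62: 28, -58: 28, -54: 21, 18: 4, 22: 7, 26: 28, 30: 29, 34: 28, 38: 29, 42: 17}
top wood {-50: 14, -46: 2, -42: 7, -38: 5, -34: 4, -30: 3, -26: 5, -18: 4, -6: 2, -2: 3, 2: 7, 6: 13, 14: 18, 18: 3}
```

Request:
step_arm(
  series=[-0.6,-2.4,0,0,0.95],
)

```text
clock: 10.12
eef_pos: [625.5, 110.8, 94.4]
eef_rot: [3.141, -0.002, 1.471]
wrist_force: [-1.5, 9.8, 1.3]
finger_gap: 15.9
finger_force: 30.0
```

Request:
step_arm(
  series=[-0.7,-2.4,0,0,0.95],
)

```text
clock: 10.25
eef_pos: [624.8, 108.5, 94.3]
eef_rot: [3.141, -0.002, 1.471]
wrist_force: [-2.2, 10.9, 1.4]
finger_gap: 16.2
finger_force: 30.0
```

Request:
step_arm(
  series=[-0.9,-2.3,0,0,0.95],
)

```text
clock: 10.38
eef_pos: [624.0, 106.3, 94.3]
eef_rot: [3.141, -0.002, 1.471]
wrist_force: [-0.2, 11.6, -0.1]
finger_gap: 16.2
finger_force: 30.0
```

Request:
step_arm(
  series=[0,0,0,0,0.95],
)

```text
clock: 10.5
eef_pos: [623.9, 106.1, 94.3]
eef_rot: [3.141, -0.002, 1.47]
wrist_force: [-2.1, 9.3, 0.9]
finger_gap: 16.2
finger_force: 30.0
```

```bash
python3 gap.py
```

```text
ang -0.37463863038917844 crank 2.8146386303891786 r 50.19970388050953 [-2.1  9.3  0.9]
scene steel {-70: 4, -66: 5, -62: 9, -58: 9, -54: 8, -50: 4, 26: 11, 30: 13, 34: 14, 38: 10, 42: 13}
scene wood {-50: 4, -46: 3, 6: 11, 10: 20, 14: 7, 18: 14}
top steel {-74: 9, -70: 24, -66: 30, -62: 29, -58: 25, -54: 20, -50: 2, 18: 2, 22: 20, 26: 29, 30: 25, 34: 31, 38: 27, 42: 2}
top wood {-50: 12, -42: 9, -38: 4, -34: 8, -30: 2, -26: 5, -22: 2, -18: 3, -14: 4, -6: 3, -2: 4, 2: 4, 6: 11, 14: 14, 18: 6}
```

Request:
step_arm(
  series=[-1.0,-2.3,0,0,0.95],
)

```text
clock: 10.72
eef_pos: [623.1, 104.2, 94.4]
eef_rot: [3.141, -0.003, 1.471]
wrist_force: [-0.1, 11.8, -0.4]
finger_gap: 16.3
finger_force: 30.0
```

Request:
step_arm(
  series=[0,0,0,0,0.95,0,0,0,0,0.95,0,0,0,0,0.95],
)

```text
clock: 11.1
eef_pos: [623.0, 104.0, 94.4]
eef_rot: [3.141, -0.002, 1.471]
wrist_force: [-2.0, 10.8, 2.5]
finger_gap: 16.0
finger_force: 30.0
```

Request:
step_arm(
  series=[0,0,0,0,0.5,0,0,0,0,0.5,0,0,0,0,0.5,0,0,0,0,0.5,0,0,20,0,0.5,0,0,25,0,0.5,0,0,25,0,0.5,-6,-29,5,0,1,-6,-29,5,0,1,-6,-29,5,0,1,-6,-29,5,0,1,-6,-29,0,0,1,-6,-29,0,0,1,-6,-29,0,0,1,-6,-29,0,0,1,0,0,0,0,1,0,0,0,0,1],
)

```text
clock: 13.22
eef_pos: [575.1, -129.2, 184.4]
eef_rot: [3.141, -0.0, 1.47]
wrist_force: [0.5, 0.0, -0.1]
finger_gap: 0.6
finger_force: 0.0
```

```bash
python3 gap.py
python3 - <<'E'
from h import *
p,d=snap("wrist"); f,cx,cy,e,R=info("wrist"); v,u=np.mgrid[:384,:512]
x,y=u-cx,v-cy; r=np.hypot(x,y); th=r/f
ray=np.stack([np.sin(th)*x/r,np.sin(th)*y/r,np.cos(th)],-1); C=(ray/ray[...,2:]*d[...,None])@R.T+e
np.save("pics/C_wrist.npy",C)
a=np.load("pics/scene.npz")["p"]
cv2.imwrite("pics/w4.png",np.hstack([cv2.resize(p,(400,300)),cv2.resize(a[150:300,150:350],(400,300),interpolation=cv2.INTER_CUBIC)]))
for n in("scene","top","wrist"):
    q=np.load(f"pics/{n}.npz"); P=q["p"]; hs=cv2.cvtColor(P,cv2.COLOR_BGR2HSV); Q=C if n=="wrist" else cloud(n,q["d"])
    m=(hs[...,1]>150)&(hs[...,0]<16)&(Q[...,2]>105)&(Q[...,2]<150)&(abs(Q[...,0]-620)<40)&(abs(Q[...,1]-105)<40)
    if m.sum(): print(n,"handle",m.sum(),Q[m].mean(0).round(1))
    k=(Q[...,1]<-120)&(Q[...,1]>-215)&(Q[...,0]>530)&(Q[...,0]<630)&(Q[...,2]>60)&(Q[...,2]<132)&(P.max(-1)<75)
    yaw=.15;X=np.array([np.cos(yaw),np.sin(yaw),0]);Y=np.array([-np.sin(yaw),np.cos(yaw),0]);s,c=np.sin(np.radians(35)),np.cos(np.radians(35));Z=np.array([0,0,1.])
    U=c*X+s*Z;N=-s*X+c*Z; W=Q[k]@np.c_[U,Y,N]
    if len(W):
        t=W[W[:,2]>np.percentile(W[:,2],98)-6]; print(n,"knob",len(W),len(t),W[:,2].max().round(1),cv2.minAreaRect(t[:,:2].astype(np.float32)),t[:,2].mean())
E
```

```text
ang -1.5789547937527224 crank 4.018954793752722 r 253.66024470702072 [ 0.5  0.  -0.1]
scene steel {-70: 10, -66: 25, -62: 30, -58: 30, -54: 25, -50: 14, 26: 24, 30: 25, 34: 24, 38: 26, 42: 35, 46: 10}
scene wood {-50: 7, -46: 7, -42: 2, 2: 2, 6: 15, 10: 26, 14: 8, 18: 22, 22: 6}
top steel {-74: 6, -70: 17, -66: 22, -62: 20, -58: 25, -54: 24, 18: 3, 22: 16, 26: 29, 30: 30, 34: 30, 38: 24, 42: 5}
top wood {-50: 13, -42: 8, -38: 7, -34: 3, -30: 3, -26: 2, -22: 2, -18: 2, -14: 3, -6: 2, 2: 5, 6: 9, 14: 20, 18: 4}
scene handle 32 [628.5 112.9 124.5]
scene knob 144 25 -214.4 ((508.99456787109375, -242.77297973632812), (8.178847312927246, 39.54698944091797), 73.79973602294922) -217.6886363841188
top knob 4 1 -230.7 ((493.3920593261719, -266.4332580566406), (0.0, 0.0), 0.0) -230.67535493093592
wrist knob 787 57 -210.7 ((507.3202209472656, -242.66163635253906), (12.087753295898438, 45.79399490356445), 63.855712890625) -229.11213910510426
```

View pics/w4.png

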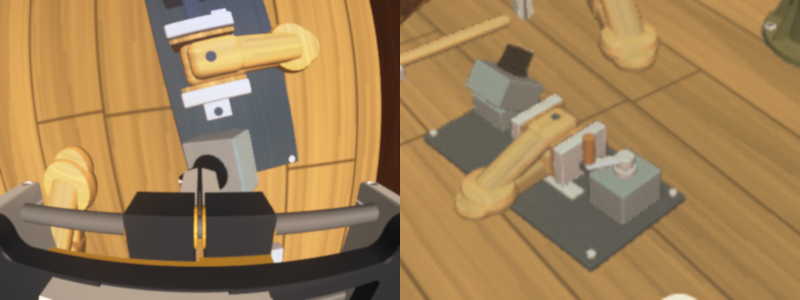

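The wrist view shows the last clamped between the jaws (210,57) and the closed fingers above the knob block (215,160). In the scene half the handle has moved round to (590,150). Next I compute push waypoints for the knob, to be done with the closed fingertips behind the bar's upper end.

```bash
cat > push.py <<'E'
from h import *
K=np.array([572.8,-163.2,109.]); yv=.15; s,c=np.sin(np.radians(35)),np.cos(np.radians(35))
def way(th,rho=18,over=.15):
    zt=np.interp(th,[.25,1.57,2.2],[3,-1,-3]); ph=-th
    e=np.array([np.cos(ph),np.sin(ph)]);b=np.array([-np.sin(ph),np.cos(ph)])
    u,y=rho*e+7*b; q=np.array([u/c-zt*s/c,y])
    psi=np.arctan2(np.sin(ph),np.cos(ph)/c); nrm=np.array([-np.sin(psi),np.cos(psi)])
    q=q+8*nrm; R=np.array([[np.cos(yv),-np.sin(yv)],[np.sin(yv),np.cos(yv)]])
    return np.r_[K[:2]+R@q,K[2]+zt-13,psi+np.pi/2+yv-over]
if __name__=="__main__":
    prev=None
    for th in np.r_[-.3,np.arange(-.1,2.8,.2)]:
        w=way(th); print(round(th,2),w.round(2).tolist(),(w-prev).round(2).tolist() if prev is not None else ""); prev=w
E
python3 push.py
```

```text
-0.3 [584.09, -141.51, 99.0, 1.82] 
-0.1 [588.35, -143.92, 99.0, 1.65] [4.26, -2.42, 0.0, -0.17]
0.1 [591.87, -147.03, 99.0, 1.49] [3.52, -3.1, 0.0, -0.16]
0.3 [594.66, -150.67, 98.85, 1.32] [2.79, -3.64, -0.15, -0.17]
0.5 [596.88, -154.69, 98.24, 1.15] [2.22, -4.02, -0.61, -0.17]
0.7 [598.17, -159.02, 97.64, 0.97] [1.29, -4.33, -0.61, -0.18]
0.9 [598.52, -163.54, 97.03, 0.77] [0.35, -4.52, -0.61, -0.2]
1.1 [597.9, -168.15, 96.42, 0.56] [-0.62, -4.61, -0.61, -0.21]
1.3 [596.3, -172.7, 95.82, 0.33] [-1.6, -4.55, -0.61, -0.23]
1.5 [593.7, -177.0, 95.21, 0.09] [-2.6, -4.3, -0.61, -0.24]
1.7 [590.16, -180.81, 94.59, -0.16] [-3.54, -3.81, -0.62, -0.24]
1.9 [585.83, -183.86, 93.95, -0.4] [-4.33, -3.05, -0.63, -0.24]
2.1 [580.96, -185.96, 93.32, -0.62] [-4.87, -2.1, -0.63, -0.22]
2.3 [575.63, -187.03, 93.0, -0.83] [-5.33, -1.07, -0.32, -0.21]
2.5 [570.12, -187.07, 93.0, -1.02] [-5.51, -0.04, 0.0, -0.19]
2.7 [564.91, -186.12, 93.0, -1.2] [-5.21, 0.95, 0.0, -0.18]
```

Request:
step_arm(
  series=[13,-11,0,0,1,0,0,-25,0,1,0,0,-25,0,1,0,0,-15,0,1,0,0,-10,0,1,0,0,-5,0,1,0,0,-5,0,1,0,0,0,0,1],
  squeeze=50,
)

```text
clock: 14.38
eef_pos: [588.0, -140.7, 99.4]
eef_rot: [3.142, 0.0, 1.47]
wrist_force: [0.2, 0.4, 0.3]
finger_gap: 0.7
finger_force: 0.0
```

Run:
```python
from h import *
a,_=snap("scene"); b,_=snap("top"); print(manip.read_state()["wrist_force"])
cv2.imwrite("pics/k1.png",np.hstack([cv2.resize(a[160:230,180:273],(400,300),interpolation=cv2.INTER_CUBIC),cv2.resize(b[125:185,250:330],(400,300),interpolation=cv2.INTER_CUBIC)]))
```

```text
[-0.44762097  0.79536852 -0.44076964]
```

View pics/k1.png

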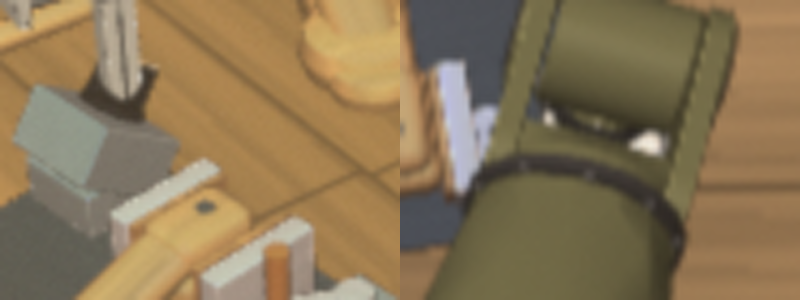

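The tip at (120,100) sits just in front (+y) of the black bar with no contact force. Starting the sweep.

Request:
step_arm(
  series=[2.2,-3.2,0,-0.05,1,2.2,-3.4,0,-0.05,1,2.3,-3.4,-0.5,-0.05,1,1.1,-2,-0.3,-0.085,1,1.1,-2,-0.3,-0.085,1,0.65,-2.15,-0.3,-0.09,1,0.65,-2.15,-0.3,-0.09,1],
)

```text
clock: 15.35
eef_pos: [598.7, -158.4, 98.5]
eef_rot: [3.141, -0.001, 0.967]
wrist_force: [0.1, 4.7, 3.3]
finger_gap: 0.1
finger_force: 2.8
```

Request:
step_arm(
  series=[0.2,-2.25,-0.3,-0.1,1,0.2,-2.25,-0.3,-0.1,1,-0.3,-2.3,-0.3,-0.105,1,-0.3,-2.3,-0.3,-0.105,1],
)

```text
clock: 15.85
eef_pos: [599.6, -167.2, 97.5]
eef_rot: [3.14, -0.004, 0.557]
wrist_force: [9.5, 7.3, -0.2]
finger_gap: 0.6
finger_force: 5.0
```

Request:
step_arm(
  series=[-0.8,-2.3,-0.3,-0.115,1,-0.8,-2.3,-0.3,-0.115,1,-1.3,-2.15,-0.3,-0.12,1,-1.3,-2.15,-0.3,-0.12,1],
)

```text
clock: 16.35
eef_pos: [596.6, -176.0, 96.8]
eef_rot: [3.141, -0.008, 0.086]
wrist_force: [17.0, 7.9, 1.0]
finger_gap: 0.4
finger_force: 7.9
```

Request:
step_arm(
  series=[-1.8,-1.9,-0.3,-0.12,1,-1.8,-1.9,-0.3,-0.12,1],
)

```text
clock: 16.6
eef_pos: [593.8, -179.9, 96.8]
eef_rot: [-3.14, -0.01, -0.154]
wrist_force: [21.0, 6.3, 1.1]
finger_gap: 0.3
finger_force: 9.3
```

Request:
step_arm(
  series=[-2.4,-1.5,-0.4,-0.12,1,-2.4,-1.5,-0.4,-0.12,1,-2.6,-1.0,-0.4,-0.11,1,-2.6,-1.0,-0.4,-0.11,1],
)

```text
clock: 17.1
eef_pos: [585.4, -186.3, 96.6]
eef_rot: [-3.136, -0.014, -0.614]
wrist_force: [28.7, -0.3, 4.2]
finger_gap: 0.3
finger_force: 12.8
```

Request:
step_arm(
  series=[-2.7,-0.5,-0.2,-0.1,1,-2.7,-0.5,-0.2,-0.1,1],
)

```text
clock: 17.35
eef_pos: [580.3, -188.2, 96.4]
eef_rot: [-3.134, -0.014, -0.813]
wrist_force: [29.3, -5.5, 1.7]
finger_gap: 0.3
finger_force: 12.8
```

Request:
step_arm(
  series=[-2.8,0,-0.2,-0.095,1,-2.8,0,-0.2,-0.095,1],
)

```text
clock: 17.6
eef_pos: [569.9, -187.2, 93.2]
eef_rot: [-3.14, -0.002, -1.003]
wrist_force: [-0.5, 0.0, 0.2]
finger_gap: 0.4
finger_force: 0.0
```

Request:
step_arm(
  series=[-2.8,0.5,0,-0.09,1,-2.8,0.5,0,-0.09,1],
)

```text
clock: 17.85
eef_pos: [563.9, -186.0, 92.7]
eef_rot: [-3.141, -0.001, -1.183]
wrist_force: [5.4, -3.1, -0.7]
finger_gap: 1.0
finger_force: 2.6
```

It clicked over: the force dropped to zero. I'll back off, lift, move aside and check.

Request:
step_arm(
  series=[4,0,0,0,1,5,0,0,0,1,0,0,20,0,1,0,0,30,0,1,0,0,40,0,1,0,0,40,0,1,-25,-20,0,0,1,-25,-20,0,0,1,-25,-20,0,0,1,-25,-20,0,0,1,-25,-20,0,0,1,-25,-20,0,0,1,-25,-20,0,0,1,-25,-20,0,0,1,0,0,0,0,1],
)

```text
clock: 19.73
eef_pos: [371.8, -346.8, 222.4]
eef_rot: [3.142, -0.0, -1.181]
wrist_force: [-0.2, 0.5, 0.1]
finger_gap: 0.5
finger_force: 0.0
```

```bash
python3 gap.py
python3 - <<'E'
from h import *
a=np.load("pics/scene.npz")["p"]; b=np.load("pics/top.npz")["p"]
for n in("scene","top"):
    q=np.load(f"pics/{n}.npz"); P=q["p"]; hs=cv2.cvtColor(P,cv2.COLOR_BGR2HSV); Q=cloud(n,q["d"])
    m=(hs[...,1]>150)&(hs[...,0]<16)&(Q[...,2]>105)&(Q[...,2]<150)&(abs(Q[...,0]-620)<40)&(abs(Q[...,1]-105)<40)
    if m.sum(): print(n,"handle",m.sum(),Q[m].mean(0).round(1))
cv2.imwrite("pics/k2.png",np.hstack([cv2.resize(a[150:270,160:320],(400,300),interpolation=cv2.INTER_CUBIC),cv2.resize(b[105:190,185:310],(400,300),interpolation=cv2.INTER_CUBIC)]))
E
```

```text
ang -1.9817839091547715 crank 4.4217839091547715 r 514.0849292734064 [-0.2  0.5  0.1]
scene steel {-70: 12, -66: 22, -62: 26, -58: 27, -54: 32, -50: 12, 22: 6, 26: 17, 30: 26, 34: 31, 38: 21, 42: 32, 46: 6}
scene wood {-50: 8, -46: 5, 6: 20, 10: 23, 14: 13, 18: 17, 22: 8}
top steel {-74: 9, -70: 30, -66: 31, -62: 26, -58: 28, -54: 23, 18: 2, 22: 20, 26: 26, 30: 29, 34: 31, 38: 26, 42: 5}
top wood {-50: 16, -46: 3, -42: 8, -38: 9, -34: 3, -30: 6, -26: 2, -22: 4, -18: 3, -14: 2, -6: 2, -2: 3, 2: 10, 6: 12, 14: 16, 18: 5}
scene handle 32 [629.1 113.5 125.3]
```

View pics/k2.png

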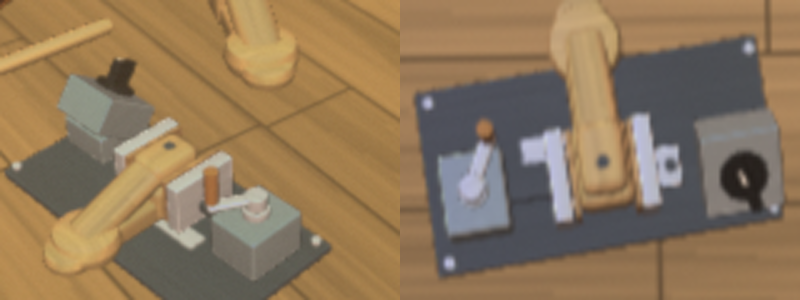

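The knob bar's lower end now points down-slope and towards -y (top half, 757,207), the locked position. The last stands clamped between both pads. I'll check whether the crank backed off after release.

Run:
```python
from h import *
f,cx,cy,e,R=info("top")
def ray(u,v,z):
    r=R@np.array([(u-cx)/f,(v-cy)/f,1.]); return (e+r*(z-e[2])/r[2]).round(1)
old=cv2.imread("pics/top1.png"); old=cv2.resize(old,(512,384),interpolation=cv2.INTER_AREA)
new=np.load("pics/top.npz")["p"]
for nm,p,(u0,u1,v0,v1) in (("old",old,(190,206,158,178)),("new",new,(203,220,133,150))):
    hs=cv2.cvtColor(p,cv2.COLOR_BGR2HSV)[v0:v1,u0:u1]; m=((hs[...,1]>140)&(hs[...,0]<15)).astype(np.uint8)
    k,l,st,c=cv2.connectedComponentsWithStats(m); i=1+np.argmax(st[1:,4]) if k>1 else 0
    print(nm,st[i],ray(c[i][0]+u0,c[i][1]+v0,144))
```

```text
old [  0   0  16  20 320] [536.6 148.6 144. ]
new [  0   0  17  17 289] [623.  104.1 144. ]
```

Run:
```python
from h import *
f,cx,cy,e,R=info("top")
def ray(u,v,z):
    r=R@np.array([(u-cx)/f,(v-cy)/f,1.]); return (e+r*(z-e[2])/r[2]).round(1)
old=cv2.resize(cv2.imread("pics/top1.png"),(512,384),interpolation=cv2.INTER_AREA); new=np.load("pics/top.npz")["p"]
for nm,p,(u0,u1,v0,v1) in (("old",old,(188,206,160,176)),("new",new,(203,220,133,150))):
    q=p[v0:v1,u0:u1].astype(float); w=np.clip(q[...,2]/(q[...,1]+1)-1.62,0,None)+0; 
    if w.max()==0: print((q[...,2]/q[...,1]).round(2)); continue
    v,u=np.mgrid[v0:v1,u0:u1]; print(nm,(w>0).sum(),ray((u*w).sum()/w.sum(),(v*w).sum()/w.sum(),144))
```

```text
[[1.29 1.29 1.29 1.29 1.27 1.22 1.04 0.97 0.98 0.96 0.93 0.94 0.95 0.97
  0.98 0.99 0.99 1.  ]
 [1.29 1.29 1.29 1.29 1.28 1.23 1.06 0.99 0.98 0.96 0.94 0.94 0.95 0.98
  0.98 0.99 0.99 1.01]
 [1.28 1.28 1.29 1.3  1.28 1.24 1.06 0.99 0.98 0.97 0.95 0.95 0.96 0.99
  0.99 0.99 1.   1.01]
 [1.29 1.28 1.28 1.28 1.28 1.23 1.08 1.01 1.   1.   0.98 0.96 0.98 0.99
  0.99 0.99 1.01 1.02]
 [1.28 1.28 1.28 1.28 1.27 1.26 1.16 1.16 1.14 1.09 1.03 0.99 0.99 0.99
  1.   1.01 1.02 0.99]
 [1.28 1.28 1.28 1.28 1.28 1.29 1.3  1.31 1.3  1.24 1.08 1.01 0.99 0.99
  1.01 1.02 1.01 0.96]
 [1.29 1.29 1.28 1.28 1.29 1.31 1.37 1.38 1.37 1.33 1.15 1.01 0.99 1.
  1.02 1.01 0.97 0.94]
 [1.29 1.29 1.28 1.28 1.29 1.32 1.39 1.4  1.39 1.37 1.24 1.04 1.01 1.01
  1.01 0.97 0.94 0.94]
 [1.28 1.28 1.28 1.28 1.28 1.31 1.38 1.4  1.39 1.39 1.32 1.1  1.03 1.01
  0.98 0.95 0.94 0.94]
 [1.28 1.28 1.28 1.28 1.28 1.31 1.34 1.36 1.38 1.4  1.35 1.16 1.05 0.99
  0.95 0.95 0.94 0.95]
 [1.27 1.27 1.27 1.27 1.29 1.29 1.3  1.26 1.34 1.36 1.31 1.13 1.02 0.98
  0.96 0.97 0.98 0.98]
 [1.29 1.28 1.29 1.29 1.29 1.28 1.26 1.18 1.15 1.18 1.15 
[... 1247 characters left out ...]
8 0.98 1.09 1.33 1.39 1.41 1.4  1.4  1.19 1.   0.99
  0.99 0.97 0.96]
 [0.98 0.96 0.98 0.96 0.98 1.01 1.2  1.37 1.41 1.41 1.42 1.23 1.01 0.97
  0.98 0.97 0.97]
 [0.97 0.98 0.98 0.96 0.96 1.   1.08 1.2  1.35 1.39 1.36 1.22 1.03 0.99
  0.97 0.97 0.99]
 [0.98 0.98 0.97 0.98 0.96 0.99 1.03 1.03 1.12 1.15 1.17 1.15 1.   0.97
  0.97 0.97 0.97]
 [0.99 0.97 0.99 0.96 0.96 0.98 0.99 0.99 1.03 1.03 1.09 1.05 0.99 0.99
  0.97 0.97 0.96]
 [0.96 0.99 1.   0.98 0.97 0.98 0.98 0.99 0.99 1.   1.06 0.98 0.97 1.02
  0.99 0.97 0.97]
 [0.94 0.96 0.96 0.96 0.95 0.98 0.99 0.99 0.99 1.   1.01 0.95 0.96 1.04
  1.   0.97 0.97]
 [0.95 0.94 0.94 0.94 0.95 0.97 0.99 0.99 0.99 1.03 0.97 0.93 0.95 1.04
  1.01 0.97 0.96]]
```

```bash
python3 -c "
from cell import manip
print(manip.sign_off())"
```

```text
the job is handed in; nothing more can be done
None
```

I cranked the vise until the last was held at roughly 18 N (estimated from handle forces), turned the lock knob until it clicked over to its locked position, and handed the job in at about 20 s with the arm clear; no verdict was returned.

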